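# Hold the tin tray home in the moisture reader

### The job

Slide the steel tray with its three moisture tins into the slotted bay of the white reader, nose first, and push it in against the orange spring plunger until it is fully home on the yellow stops, without ramming it and with the tins staying in their pockets. The ejector spring throws the tray out again, so keep pressing it firmly against the stops while the reading is taken: finish while still holding it there. Leave the other things on the bench alone.

Things in the scene. Friction and masses are not known exactly. Their poses are not given: they have to be found in the camera images.
- tray: Flat steel tray, plate 210 mm long (x) x 90 mm wide (y) x 6 mm thick, lying on the bench on which it slides; with tins 0.5 to 0.7 kg. Origin: centre of its underside; x points from the black handle to the nose, which enters the bay first. A 56 mm wide rim box, top 18 mm above the bench, runs from 59 mm behind to 97 mm ahead of the origin: three pockets for tins.
- handle (a point): Grip point of the tray's handle: a black upright tab 85 mm behind the tray's origin, 30 mm long (tray x), 12 mm thick (tray y), its top 62 mm above the bench; the point lies on its centre line 40 mm above the bench. Same axes as the tray.
- nose (a point): Middle of the tray's leading edge at bench level, 105 mm ahead of the tray's origin; a dark bar 56 mm wide and 24 mm high stands there.
- bay: Tray bay of a white bench-top reader, fixed. Two aluminium rails 140 mm long, 94 mm apart (2 mm clearance a side), with lips 10 mm wide, underside 14, top 26 mm above the bench, over the tray's plate edges: the tray enters only level, through the mouth. The bench is its floor. Origin: middle of the mouth at bench level; x points into the bay, along which the tray slides.
- bay_mouth (a point): Middle of the bay's mouth at bench level (the bay's origin), axes as the bay. The rails flare out over 30 mm before the mouth. A white sensor head crosses the bay 90 to 120 mm inside the mouth, underside 80 mm, top 102 mm above the bench.
- bay_stop (a point): Middle of the plane of the hard stops' faces at bench level, 140 mm inside the mouth, axes as the bay. Fully home, the tray's nose is here. The white case (150 mm wide, 100 mm tall) begins 20 mm behind.
- stops: The hard stops: two yellow blocks, 20 mm wide, 22 mm high, 30 mm to either side of the bay's centre line, against which the tray's leading edge comes to rest. Origin as bay_stop.
- plunger (a joint): Travel of the sprung ejector plunger (orange button, 18 mm across) in m: 0 sticking out 20 mm in front of the stops, 0.020 when the tray is against the stops. It pushes back with 4 N at 0 and 200 N/m more, so 8 N at the stops, and shoves the tray out if it is let go. Sliding friction of the tray adds 2 to 5 N.
- plunger_tip (a point): Centre of the plunger button's front face, 13 mm above the bench; at rest 120 mm inside the mouth.
- tin0: Closed moisture tin, 42 mm across, 32 mm tall, about 70 g, dark lid, in the pocket nearest the handle. Origin: centre of its underside, 8 mm above the bench.
- pocket0 (a point): Floor centre of that pocket (nearest the handle), -32 mm from the tray's origin along its x.
- tin1: Closed moisture tin, 42 mm across, 32 mm tall, about 70 g, brass lid, in the pocket in the middle. Origin: centre of its underside, 8 mm above the bench.
- pocket1 (a point): Floor centre of that pocket (in the middle), 19 mm from the tray's origin along its x.
- tin2: Closed moisture tin, 42 mm across, 32 mm tall, about 70 g, dark lid, in the pocket nearest the nose. Origin: centre of its underside, 8 mm above the bench.
- pocket2 (a point): Floor centre of that pocket (nearest the nose), 70 mm from the tray's origin along its x.
- wash_bottle: Bystander: amber wash bottle, 68 mm across, 220 mm tall; origin at its underside centre.
- cups: Bystander: stack of four paper cups, 62 mm across, 80 mm tall; origin at its underside centre.
- spare_tin: Bystander: closed moisture tin with brass lid, 55 mm across, 30 mm tall; origin at its underside centre.
- tin_stack: Bystander: two closed tins one on the other (one piece), 55 mm across, 60 mm tall; origin at its underside centre.
- spatula: Bystander: spatula lying flat, 170 mm long.
- dish: Bystander: white ceramic bowl, 100 mm across, 40 mm tall; origin at its underside centre.
Mind the look-alikes: they are no part of the job. Leave any purple or turquoise look-alike of the tin2 alone.

How it is judged:
On the way, in this order (a step that is already met when the one before it is completed fails the run):
1. the tray's nose has entered the bay between the rails, straight, more than 30 mm past the mouth, with the plunger still out (travel under 3 mm) (x of nose in the frame of bay_mouth above 0.03 m and y of nose in the frame of bay_mouth between -0.006 and 0.006 m and angle between the x axis of tray and the x axis of bay, either way round below 0.06 rad and z of tray in the frame of bay_mouth below 0.005 m and value of joint plunger below 0.003 m), for 0.05 s.
2. the tray is home: plunger in by more than 17 mm, nose within 3 mm of the stops' plane and pressing on the stops with over 1 N (value of joint plunger above 0.017 m and x of nose in the frame of bay_stop above -0.003 m and contact force between tray and stops above 1 N), for 0.3 s.
At the end, for the whole second after the job is handed in: Robot still holding the tray (over 2 N), which sits straight in the slots (6 mm, 0.06 rad, within 5 mm of the bench), still, pressed on the stops with over 1 N, nose within 3 mm of them, plunger in over 17 mm, each tin within 10 mm of its pocket floor centre (all of step 2 and y of nose in the frame of bay_mouth between -0.006 and 0.006 m and angle between the x axis of tray and the x axis of bay, either way round below 0.06 rad and z of tray in the frame of bay_mouth below 0.005 m and contact force between any of the fingers, the arm and tray above 2 N and distance between tin0 and pocket0 below 0.01 m and distance between tin1 and pocket1 below 0.01 m and distance between tin2 and pocket2 below 0.01 m and linear speed of tray below 0.01 m/s); the arm keeps its last pose, push and grip.
It fails at once if the tray is rammed against the stops with over 70 N (contact force between tray and stops above 70 N).
It fails at once if a tin tips by more than 0.5 rad (angle between any of tin0, tin1, tin2's own z axis and vertical above 0.5 rad).
It fails at once if a bystander is moved by more than 30 mm (distance of any of wash_bottle, cups, spare_tin, tin_stack, spatula, dish from where it was at the start of the episode above 0.03 m).
It also fails if it takes over 58 s, if anything falls off the work surface, if the arm or the gripper's body presses on something with over 40 N, if the wrist force passes 120 N, or if a joint passes its speed limit or range.

### The arm

A 6-joint arm with a two-finger parallel gripper is mounted at the origin on the work surface. World frame = base frame: x ahead of the robot, y to its left, z up, the work surface at z = 0. Lengths are in m, angles in rad, forces in N, time in s.
With the tool pointing down it reaches from about 0.35 to 0.975 m from the base axis. Payload 4.9 kg.
Tool frame: the origin (TCP) lies at the very end of the fingers, on their centre line; the grasp point (between the pads) lies 19 mm behind it (ctrl.grasp_offset is the distance from the TCP to the grasp point, in m); z points along the fingers, y is the line along which they close (so a half turn about z gives the same grasp; the last joint's range is limited). The gripper opens to 85 mm and grips with 20 to 120 N. Pads are 22 mm wide; open, the fingers measure 114 mm over their backs; the gripper's body (76 mm by 85 mm) begins 54 mm behind the grasp point. The pads swing forward as they close: fully open they stand 13 mm farther back than shut.
Start: joints at [-1.338, 0.053, 1.613, -0, 1.476, -0.119], TCP at [0.215, -0.587, 0.231] pointing down, gripper open.
Joint ranges: [-3.01, 3.01], [-1.01, 2.22], [0.06, 2.58], [-1.02, 4.17], [0.09, 2.62], [-3.14, 3.14]. Speed limits (rad/s): [2.57, 2.57, 3.14, 3.14, 3.14, 3.14].

### API

Orientations are given as a rotation vector (axis times angle).
In Python, from station import ctrl, optics gives the robot as it stands.
- The arm moves only by the shell command python3 -m handwheel 'ROWS' [OPENING] [FORCE]. ROWS is JSON, a list of rows, each an object of numbers: "tx", "ty", "tz": the shift along the tool's x, y, z in mm; "roll": the turn about the tool's z in rad. A call has 1 to 12 rows; each row shifts and turns the commanded pose from where the row before left it, along the tool's axes as they then stand; what a row does not reach is not made up. A row lasts 1/12 s, in which the tool goes at most 41.7 mm and 7.16 degrees, less where a joint would pass 70% of its speed; a pose out of reach is approached as far as the arm can. A call with a gripper value outside its range is refused whole. OPENING is the finger opening in mm, from 0 to 85.4, set as the call begins (- or left out, the last holds). The fingers move at their own pace and stop on an object; FORCE is the grip in N (left out, the last holds). Time passes only in rows, so rows that do not move let the fingers close. It gives the time, the measured TCP pose, the force, the opening and the grip force at its end, in the units of the state.
- ctrl.get_obs(): the state, without advancing time (a new reading comes with each control period).
- optics.get_image(name): name is "scene" or "side" or "wrist"; returns (picture, depth): 480x640x3 uint8, red, green, blue; 480x640 float32, m along the optical axis (not along the pixel's ray), 0 where there is no reading.
- optics.camera_params(name): a dict with "mtx" (3x3 intrinsics, pixels), "extrinsics" (4x4, takes a point from camera to world coordinates); the wrist camera has in their place "tool_from_camera" (4x4, takes a point from camera to tool coordinates, whose origin is the TCP and whose axes are the flange's). Camera axes: x right, y down, z forward; pixel columns grow to the right and rows downward; lengths in m; the calibration is good to about 2 mm. A picture is of the moment at which its call begins: read the wrist's pose just before it. camera_params takes no time and is no camera call.
- ctrl.finish_job(): hands the job in; it is judged then, once.
The state is a dict: "t": time; "q": joint angles; "dq": joint speeds; "effort": joint torques, N m; "tool_pos": TCP position; "tool_rot": TCP orientation; "contact_force": force on the tool from outside, world axes, zero at the start; "wrist_torque": the same for the moment, N m; "opening": finger opening in m; "grip_force": force on a finger pad.
Only numpy, scipy, OpenCV 4.12 (cv2) and the standard library are available. Lean on these libraries where they do the work, as an engineer would, in place of code of your own. Each camera call takes 0.05 s, during which the arm holds its last target. There are 200 camera calls.

## Working session

There is one attempt and no reset: what is moved stays moved. The work goes in short steps, Python scripts to look and compute and a shell command to move; the robot and the scene stay as the last step left them, time stands still between calls to the robot, and variables do not carry over. Pictures are saved under pics/ and viewed, at most 10 in all, crops included, and the job is handed in when it is done.

```bash
mkdir -p pics
cat > h.py <<'E'
import numpy as np, cv2
from station import ctrl, optics
from scipy.spatial.transform import Rotation as R
def cam(name):
    o=ctrl.get_obs(); im,d=optics.get_image(name); p=optics.camera_params(name)
    if name=='wrist':
        T=np.eye(4);T[:3,:3]=R.from_rotvec(o['tool_rot']).as_matrix();T[:3,3]=o['tool_pos']
        E=T@np.array(p['tool_from_camera'])
    else: E=np.array(p['extrinsics'])
    return im,d,np.array(p['mtx']),E
def ray(K,E,uv,z):
    uv=np.atleast_2d(uv).astype(float); r=np.c_[uv,np.ones(len(uv))]@np.linalg.inv(K).T@E[:3,:3].T
    return E[:3,3]+r*((z-E[2,3])/r[:,2])[:,None]
def pts(d,K,E):
    v,u=np.indices(d.shape); c=np.stack([u,v,np.ones_like(u)],-1)@np.linalg.inv(K).T*d[...,None]
    return c@E[:3,:3].T+E[:3,3]
def proj(K,E,P):
    P=np.atleast_2d(P); c=(P-E[:3,3])@E[:3,:3]; q=c@K.T; return q[:,:2]/q[:,2:]
E
python3 - <<'E'
from h import *
for n in('scene','side'):
    im,d,K,E=cam(n); cv2.imwrite(f'pics/{n}0.png',im[...,::-1]); np.savez(f'{n}0.npz',im=im,d=d,K=K,E=E); print(n,E.round(3).tolist(),K[0,0])
print(ctrl.get_obs())
E
```

```text
scene [[0.656, 0.511, -0.555, 1.161], [0.754, -0.447, 0.481, -0.584], [-0.002, -0.734, -0.679, 0.77], [0.0, 0.0, 0.0, 1.0]] 612.410371582334
side [[-0.995, -0.04, 0.09, 0.466], [-0.098, 0.527, -0.844, 0.778], [-0.014, -0.849, -0.528, 0.587], [0.0, 0.0, 0.0, 1.0]] 574.1734043695251
{'t': 0.1, 'q': array([-1.33802318e+00,  5.32563480e-02,  1.61414954e+00, -1.28196649e-06,
        1.47602395e+00, -1.18993209e-01]), 'dq': array([ 2.40919565e-05, -1.30031631e-03, -2.22904364e-03, -1.08854340e-03,
        6.66260229e-04,  5.10074047e-04]), 'effort': array([-6.83436087e-05, -3.94900882e+01, -3.71364176e+01, -8.09529502e-05,
        3.93361013e-03,  3.97161301e-06]), 'tool_pos': array([ 0.21522021, -0.5861716 ,  0.23021163]), 'tool_rot': array([-3.09131949e+00, -5.49388093e-01,  1.65991689e-04]), 'contact_force': array([ 0.52814184, -0.3648307 , -0.35113775]), 'wrist_torque': array([ 0.02827559, -0.01561656, -0.02724719]), 'grip_force': 0.0, 'opening': 0.08560032081782962}
```

View pics/scene0.png

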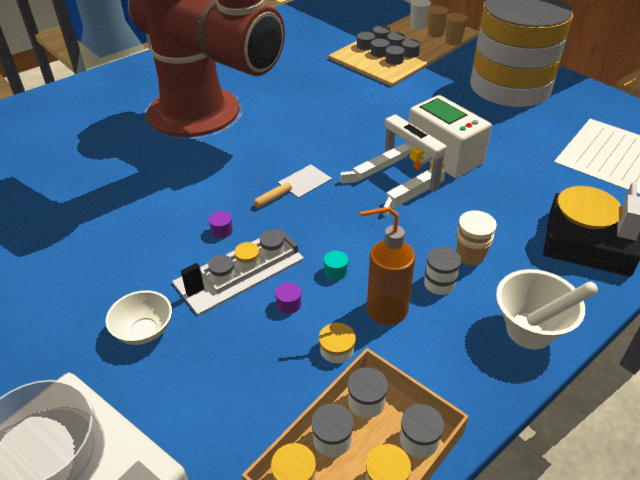

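View pics/side0.png

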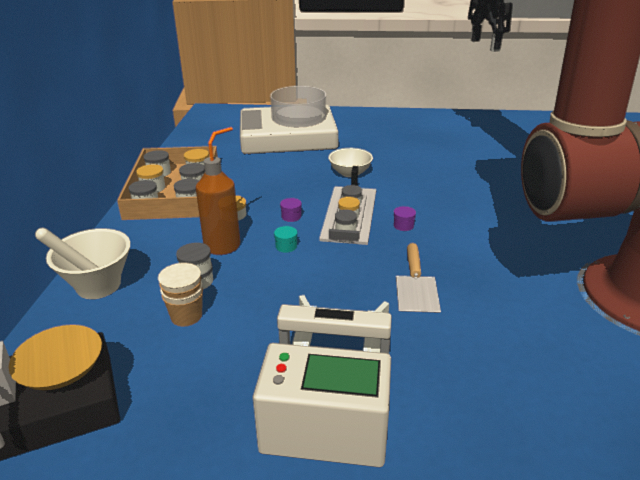

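The scene view shows the tray at (240,270), with the black handle at (192,278) and the nose bar at (290,245). The reader bay is at (400,170), mouth facing the tray. Candidates:
- **Tray tins:** (221,266), (247,252), (271,240).
- **Look-alikes:** purple tins (220,225) and (288,297), turquoise tin (336,265), spare tin (337,342). These stay put.

Next I'll measure.

```bash
cat > m.py <<'E'
from h import *
def load(n): z=np.load(f'{n}0.npz'); return z['im'],z['d'],z['K'],z['E']
S=load('scene'); D=load('side')
def P(c,u,v): return pts(c[1],c[2],c[3])[v,u]
for n,c in(('scene',S),('side',D)):
    X=pts(c[1],c[2],c[3])
    g=X[(X[...,2]>-.05)&(X[...,2]<.05)]; 
    q=dict(scene=dict(handle=(192,271),t0=(221,264),t1=(247,250),t2=(271,239),purA=(220,218),purB=(288,291),turq=(336,257),spare=(337,335),mouthL=(347,177),mouthR=(388,208),case=(450,120),bottle=(392,240),spat=(270,195),bowl=(140,318),bench=(250,330)),
     side=dict(handle=(355,170),t0=(352,190),t1=(348,203),t2=(345,216),turq=(286,232),purA=(404,211),purB=(291,202),head=(335,314),caseTop=(340,375),bench=(450,200)))[n]
    for k,(u,v) in q.items(): print(n,k,X[v,u].round(4))
E
python3 m.py
```

```text
scene handle [ 0.5041 -0.303   0.0558]
scene t0 [ 0.5072 -0.2517  0.0397]
scene t1 [ 0.5093 -0.2002  0.0406]
scene t2 [ 0.5127 -0.1519  0.0386]
scene purA [ 0.4002 -0.1836  0.031 ]
scene purB [ 0.6222 -0.2012  0.0324]
scene turq [ 0.612  -0.089   0.0279]
scene spare [ 0.7384 -0.1993  0.03  ]
scene mouthL [0.443  0.0912 0.0103]
scene mouthR [ 0.7286 -0.0981  0.2181]
scene case [0.5239 0.2957 0.0977]
scene bottle [ 0.7429 -0.0998  0.1683]
scene spat [ 0.3939 -0.066   0.0178]
scene bowl [ 0.4917 -0.4009  0.0049]
scene bench [ 0.6236 -0.2806  0.    ]
side handle [ 0.496  -0.294   0.0619]
side t0 [ 0.4997 -0.2466  0.0403]
side t1 [ 0.5052 -0.1969  0.038 ]
side t2 [ 0.5082 -0.144   0.0397]
side turq [ 0.6126 -0.094   0.0309]
side purA [ 0.3974 -0.1834  0.0325]
side purB [ 0.6186 -0.2065  0.0301]
side head [0.5026 0.2125 0.105 ]
side caseTop [0.49   0.3135 0.1018]
side bench [ 2.966e-01 -2.926e-01  1.000e-04]
```

```bash
cat > fit.py <<'E'
from m import *
def rect(Q): 
    c,s,a=cv2.minAreaRect((Q[:,:2]*1000).astype(np.float32)); return np.round(c,1),np.round(s,1),round(a,2)
def box(X,x0,x1,y0,y1,z0,z1):
    return (X[...,0]>x0)&(X[...,0]<x1)&(X[...,1]>y0)&(X[...,1]<y1)&(X[...,2]>z0)&(X[...,2]<z1)
def circ(Q):
    return rect(Q)
for n,c in(('scene',S),('side',D)):
    im=c[0].astype(int); X=pts(c[1],c[2],c[3]); hsv=cv2.cvtColor(c[0],cv2.COLOR_RGB2HSV)
    br=(im.min(-1)>0)
    notblue=~((im[...,2]>im[...,0]+25))
    m=box(X,.42,.58,-.36,-.07,.003,.03)&notblue
    m=cv2.morphologyEx(m.astype(np.uint8),cv2.MORPH_OPEN,np.ones((3,3)))>0
    print(n,'tray',m.sum(),rect(X[m]))
    m=box(X,.45,.56,-.36,-.27,.05,.075); print(' handle top',m.sum(),X[m].mean(0).round(4),rect(X[m]))
    for k,y0 in(('t0',-.25),('t1',-.2),('t2',-.148)):
        m=box(X,.47,.54,y0-.03,y0+.03,.037,.046); print(' ',k,rect(X[m]))
    m=box(X,.40,.60,.03,.22,.02,.031)&notblue; print(' rails z26',m.sum(),rect(X[m]) if m.sum() else '')
    m=box(X,.35,.65,.15,.40,.095,.115)&notblue; print(' head+case',m.sum(),rect(X[m]))
    m=box(X,.35,.65,.15,.245,.095,.115)&notblue; print(' head',m.sum(),rect(X[m]))
    # rails sides: fit lines
    for lo,hi in((.43,.5),(.5,.60)):
        q=X[box(X,lo,hi,.08,.19,.022,.030)&notblue]
        if len(q)>20:
            f=np.polyfit(q[:,1],q[:,0],1); print('  rail',len(q),q.min(0).round(4),q.max(0).round(4),f.round(4))
    h=hsv; o=(h[...,0]>5)&(h[...,0]<18)&(h[...,1]>180)&box(X,.4,.6,.1,.28,0,.05); print(' orange/yellow',o.sum(),X[o].mean(0).round(4) if o.sum() else '')
im=cv2.resize(S[0][90:310,160:500],None,fx=2.3,fy=2.3,interpolation=cv2.INTER_CUBIC); cv2.imwrite('pics/crop.png',im[...,::-1])
E
python3 fit.py
```

```text
scene handle [ 0.5041 -0.303   0.0558]
scene t0 [ 0.5072 -0.2517  0.0397]
scene t1 [ 0.5093 -0.2002  0.0406]
scene t2 [ 0.5127 -0.1519  0.0386]
scene purA [ 0.4002 -0.1836  0.031 ]
scene purB [ 0.6222 -0.2012  0.0324]
scene turq [ 0.612  -0.089   0.0279]
scene spare [ 0.7384 -0.1993  0.03  ]
scene mouthL [0.443  0.0912 0.0103]
scene mouthR [ 0.7286 -0.0981  0.2181]
scene case [0.5239 0.2957 0.0977]
scene bottle [ 0.7429 -0.0998  0.1683]
scene spat [ 0.3939 -0.066   0.0178]
scene bowl [ 0.4917 -0.4009  0.0049]
scene bench [ 0.6236 -0.2806  0.    ]
side handle [ 0.496  -0.294   0.0619]
side t0 [ 0.4997 -0.2466  0.0403]
side t1 [ 0.5052 -0.1969  0.038 ]
side t2 [ 0.5082 -0.144   0.0397]
side turq [ 0.6126 -0.094   0.0309]
side purA [ 0.3974 -0.1834  0.0325]
side purB [ 0.6186 -0.2065  0.0301]
side head [0.5026 0.2125 0.105 ]
side caseTop [0.49   0.3135 0.1018]
side bench [ 2.966e-01 -2.926e-01  1.000e-04]
scene tray 2415 (array([ 507.4, -218.8]), array([211. ,  89.8]), 85.67)
 handle top 173 [ 0.5026 -0.3051  0.0574] (array([ 500.2, -304.7]), array([17.1, 29.5]), 0.25)
  t0 (array([ 503
[... 557 characters left out ...]
y 1661 (array([ 502.8, -218. ]), array([216.3,  90. ]), 86.35)
 handle top 64 [ 0.4971 -0.297   0.0586] (array([ 497.1, -301.5]), array([31.5, 11.9]), 84.4)
  t0 (array([ 500.4, -246. ]), array([38.6, 49.7]), 3.5)
  t1 (array([ 504.8, -200.8]), array([39.5, 53.3]), 21.32)
  t2 (array([ 506.2, -149.1]), array([44.9, 43.1]), 40.69)
 rails z26 589 (array([501.4, 134.5]), array([118.2, 139. ]), 87.56)
 head+case 9641 (array([506.8, 275.7]), array([161.6, 149.1]), 87.52)
 head 2016 (array([504.3, 211. ]), array([ 32.1, 146.1]), 87.52)
  rail 232 [0.4327 0.0812 0.022 ] [0.4641 0.1898 0.0281] [0.1335 0.4294]
  rail 247 [0.5402 0.0814 0.022 ] [0.5659 0.1899 0.0282] [-0.0439  0.5595]
 orange/yellow 0
```

View pics/crop.png

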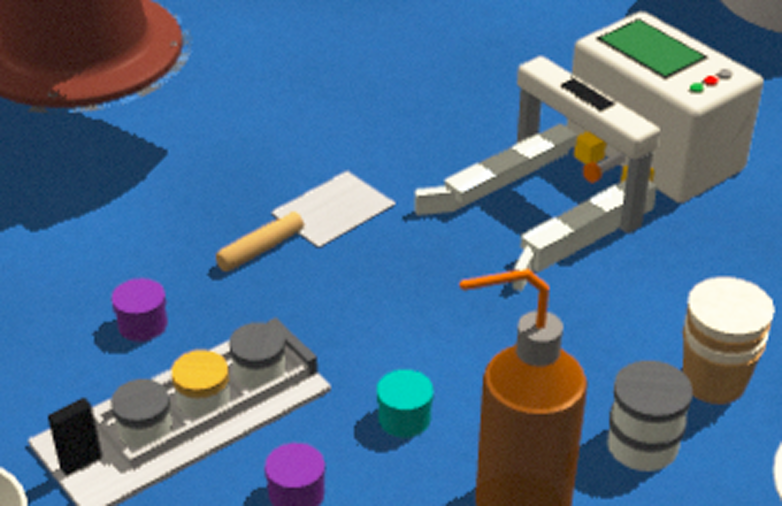

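The crop confirms the choice: the black handle is at (75,437), with dark, brass and dark tins in the pockets and the bay mouth clear. The purple and turquoise tins stand off to the sides. Relative poses agree across the two cameras: the tray sits about 14 mm to +x of the bay line and is turned about -2°. Moving above the handle now.

```bash
python3 -m handwheel '[{"tx":36,"ty":-17},{"tx":36,"ty":-17},{"tx":36,"ty":-17},{"tx":36,"ty":-17},{"tx":36,"ty":-17},{"tx":36,"ty":-17},{"tx":36,"ty":-17},{"tx":36,"ty":-17},{"tx":36,"ty":-17},{"tx":36,"ty":-17}]' 60 40; python3 -m handwheel '[{"roll":-0.115},{"roll":-0.115},{"roll":-0.115},{"roll":-0.115},{"roll":-0.115},{"roll":-0.115},{"roll":-0.115},{"roll":-0.115},{"roll":-0.115},{"roll":-0.115},{},{}]'
cat > w.py <<'E'
from h import *
import sys
n=sys.argv[1]; o=ctrl.get_obs(); im,d,K,E=cam('wrist'); cv2.imwrite(f'pics/{n}.png',im[...,::-1]); np.savez(f'{n}.npz',im=im,d=d,K=K,E=E)
M=R.from_rotvec(o['tool_rot']).as_matrix(); print(o['t'],o['tool_pos'].round(4),'toolx deg',np.degrees(np.arctan2(M[1,0],M[0,0])).round(2),'force',o['contact_force'].round(1),'grip',o['grip_force'],o['opening'])
E
python3 w.py w1
```

```text
0.1 [ 0.2152 -0.5862  0.2302] toolx deg 20.15 force [ 0.5 -0.4 -0.4] grip 0.0 0.08560032081782962$[0]: bad value
$[0]: bad value
```

View pics/w1.png

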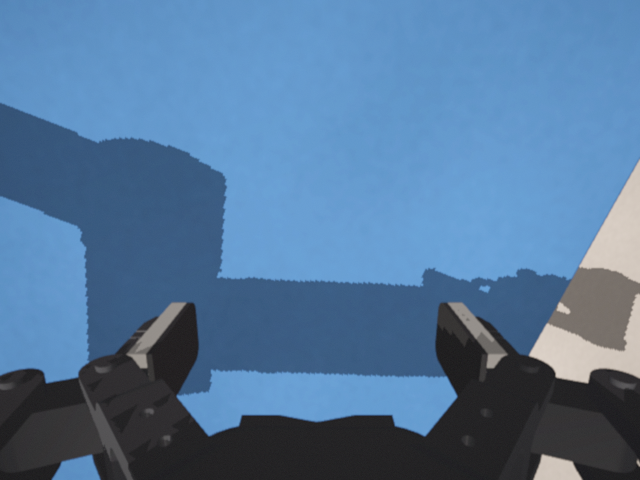

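The wrist view shows only empty bench and the shadow, because both moves were refused ("bad value"). The rows probably need all four keys.

```bash
python3 -m handwheel '[{"tx":36,"ty":-17,"tz":0,"roll":0}]' 60 40; python3 -m handwheel --help | head -20
```

```text
t: 0.23
tool_pos: [0.24, -0.561, 0.2305]
tool_rot: [3.094, 0.54, -0.004]
contact_force: [0.6, 0.8, -0.0]
opening: 0.0758
grip_force: 0.0invalid input: not JSON, or not a number
```

```bash
python3 -m handwheel '[{"tx":36,"ty":-17,"tz":0,"roll":0},{"tx":36,"ty":-17,"tz":0,"roll":0},{"tx":36,"ty":-17,"tz":0,"roll":0},{"tx":36,"ty":-17,"tz":0,"roll":0},{"tx":36,"ty":-17,"tz":0,"roll":0},{"tx":36,"ty":-17,"tz":0,"roll":0},{"tx":36,"ty":-17,"tz":0,"roll":0},{"tx":36,"ty":-17,"tz":0,"roll":0},{"tx":36,"ty":-17,"tz":0,"roll":0}]'; python3 -m handwheel '[{"tx":0,"ty":0,"tz":0,"roll":-0.115},{"tx":0,"ty":0,"tz":0,"roll":-0.115},{"tx":0,"ty":0,"tz":0,"roll":-0.115},{"tx":0,"ty":0,"tz":0,"roll":-0.115},{"tx":0,"ty":0,"tz":0,"roll":-0.115},{"tx":0,"ty":0,"tz":0,"roll":-0.115},{"tx":0,"ty":0,"tz":0,"roll":-0.115},{"tx":0,"ty":0,"tz":0,"roll":-0.115},{"tx":0,"ty":0,"tz":0,"roll":-0.115},{"tx":0,"ty":0,"tz":0,"roll":-0.115},{"tx":0,"ty":0,"tz":0,"roll":0},{"tx":0,"ty":0,"tz":0,"roll":0}]'
python3 w.py w2
```

```text
t: 0.98
tool_pos: [0.4957, -0.3013, 0.2311]
tool_rot: [-3.093, -0.55, 0.0]
contact_force: [1.4, -0.7, -0.5]
opening: 0.0604
grip_force: 0.0
t: 1.98
tool_pos: [0.4946, -0.303, 0.231]
tool_rot: [-2.299, -2.14, 0.0]
contact_force: [0.2, 0.7, -0.4]
opening: 0.06
grip_force: 0.0
1.9833 [ 0.4946 -0.303   0.231 ] toolx deg 85.88 force [ 0.2  0.7 -0.4] grip 0.0 0.06002268459645189
```

View pics/w2.png

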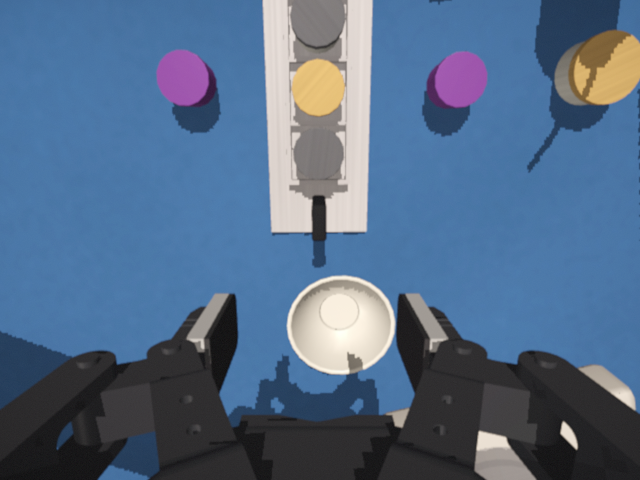

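The wrist view shows the handle at (319,218), with tins at (319,155), (318,87) and (317,20). The tray is nearly aligned with the tool. I'll measure it in this view.

```bash
cat > wt.py <<'E'
from h import *
import sys
z=np.load(sys.argv[1]+'.npz'); im,d,K,E=z['im'].astype(int),z['d'],z['K'],z['E']
X=pts(d,K,E)
m=(X[...,2]>.003)&(X[...,2]<.012)&(abs(X[...,0]-.5)<.075)&(X[...,1]>-.345)&(im[...,2]<im[...,0]+25)
m[260:]=0
n,l,st,_=cv2.connectedComponentsWithStats(m.astype(np.uint8))
q=X[l==1+np.argmax(st[1:,4])]
# edges: x extremes per y-bin
ys=np.arange(-.315,q[:,1].max()-.005,.005); L=[];Rr=[]
for y in ys:
    b=q[abs(q[:,1]-y)<.0025]
    L.append(b[:,0].min());Rr.append(b[:,0].max())
fl=np.polyfit(ys,L,1);fr=np.polyfit(ys,Rr,1)
c=(fl+fr)/2; print('yaw L,R,mid',[np.degrees(np.arctan2(1,f[0])).round(2) for f in(fl,fr,c)],'width',np.mean(np.array(Rr)-L).round(4),'back y',np.percentile(q[:,1],.5).round(4),'centre x at y=-.305',np.polyval(c,-.305).round(4),' at -.2185',np.polyval(c,-.2185).round(4))
h=(X[...,2]>.055)&(X[...,2]<.07)&(im.max(-1)<70)&(abs(X[...,1]+.3)<.04)&(abs(X[...,0]-.5)<.04); h[260:]=0
print('handle top',h.sum(),X[h].mean(0).round(4),cv2.minAreaRect((X[h][:,:2]*1000).astype(np.float32)))
E
python3 wt.py w2
```

```text
yaw L,R,mid [np.float64(86.38), np.float64(86.31), np.float64(86.35)] width 0.0898 back y -0.3254 centre x at y=-.305 0.4965  at -.2185 0.502
handle top 457 [ 0.4965 -0.3041  0.0613] ((496.436279296875, -304.409912109375), (29.46221923828125, 10.518343925476074), 86.06465148925781)
```

```bash
python3 -m handwheel '[{"tx":40,"ty":0,"tz":0,"roll":0},{"tx":40,"ty":0,"tz":0,"roll":0},{"tx":40,"ty":0,"tz":0,"roll":0},{"tx":40,"ty":0,"tz":0,"roll":0},{"tx":40,"ty":0,"tz":0,"roll":0},{"tx":40,"ty":0,"tz":0,"roll":0},{"tx":40,"ty":0,"tz":0,"roll":0},{"tx":40,"ty":0,"tz":0,"roll":0},{"tx":0,"ty":0,"tz":0,"roll":0},{"tx":0,"ty":0,"tz":0,"roll":0}]'
python3 w.py w3
```

```text
t: 2.87
tool_pos: [0.5167, 0.018, 0.2313]
tool_rot: [2.294, 2.146, -0.0]
contact_force: [-0.4, -0.7, -0.2]
opening: 0.0599
grip_force: 0.0
2.8667 [0.5167 0.018  0.2313] toolx deg 86.19 force [-0.4 -0.7 -0.2] grip 0.0 0.05994999056505352
```

View pics/w3.png

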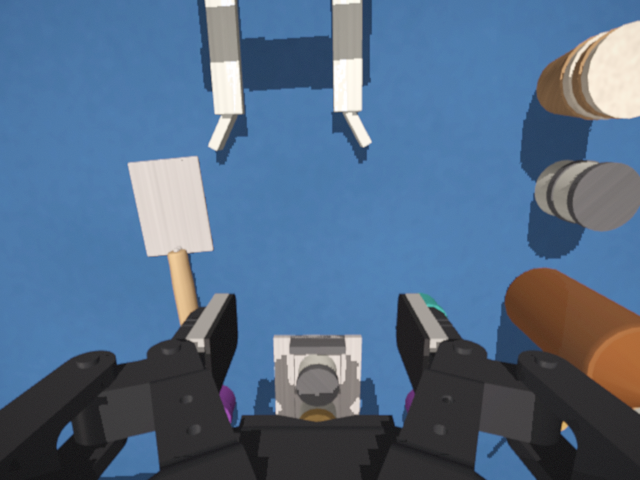

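The picture shows the rails at columns 205–240 and 333–368, with the mouth at row 115 and flares reaching row 150. The tray nose is visible at row 335. I'll fit the rails.

```bash
cat > wb.py <<'E'
from h import *
z=np.load('w3.npz'); im,d,K,E=z['im'].astype(int),z['d'],z['K'],z['E']
X=pts(d,K,E)
F=[]
for lo,hi,s in((.42,.51,'L'),(.51,.6,'R')):
    m=(X[...,2]>.020)&(X[...,2]<.032)&(X[...,0]>lo)&(X[...,0]<hi)&(X[...,1]>.06); m[160:]=0
    q=X[m]; print(s,len(q),'ymin',np.sort(q[:,1])[:20:5].round(4),'ymax',q[:,1].max().round(4), 'zmed',np.median(q[:,2]).round(4))
    ys=np.arange(.115,.19,.004); a=[];b=[]
    for y in ys:
        k=q[abs(q[:,1]-y)<.003]; a.append(k[:,0].min()); b.append(k[:,0].max())
    fa=np.polyfit(ys,a,1);fb=np.polyfit(ys,b,1);F+=[fa,fb]
    print('  widths',np.round(np.array(b)-a,4)[::4],[np.degrees(np.arctan2(1,f[0])).round(2) for f in(fa,fb)],np.polyval(fa,.105).round(4),np.polyval(fb,.105).round(4))
c=np.mean(F,0); ci=(F[1]+F[2])/2; co=(F[0]+F[3])/2
for n,f in(('all',c),('inner',ci),('outer',co)): print(n,'yaw',np.degrees(np.arctan2(1,f[0])).round(2),'x at .105',np.polyval(f,.105).round(4),'x at -.3045',np.polyval(f,-.3045).round(4))
m=(X[...,2]>.016)&(X[...,2]<.03)&(abs(X[...,0]-.51)<.04)&(X[...,1]<-.08)&(X[...,1]>-.15); q=X[m]; print('nosebar',q[:,1].max(),(q[:,0].min()+q[:,0].max())/2)
m=(X[...,2]>.003)&(X[...,2]<.01)&(abs(X[...,0]-.51)<.06)&(X[...,1]<-.09)&(X[...,1]>-.16)&(im[...,2]<im[...,0]+25); q=X[m]; print('plate front',np.percentile(q[:,1],99.5),q[:,0].min(),q[:,0].max())
E
python3 wb.py
```

```text
L 3682 ymin [0.0774 0.079  0.0793 0.08  ] ymax 0.1915 zmed 0.0254
  widths [0.0228 0.023  0.0228 0.0225 0.0228] [np.float64(87.47), np.float64(87.59)] 0.4376 0.4606
R 3515 ymin [0.0724 0.0733 0.0742 0.0748] ymax 0.1847 zmed 0.0254
  widths [0.0225 0.0224 0.0224 0.0224 0.0222] [np.float64(87.73), np.float64(89.62)] 0.5375 0.561
all yaw 88.1 x at .105 0.4992 x at -.3045 0.4856
inner yaw 87.66 x at .105 0.499 x at -.3045 0.4823
outer yaw 88.55 x at .105 0.4993 x at -.3045 0.4889
nosebar -0.11293486938975467 0.5078993435643672
plate front -0.11282195862605972 0.46161240380583357 0.5538288029829828
```

```bash
python3 -m handwheel '[{"tx":-40,"ty":1,"tz":0,"roll":0},{"tx":-40,"ty":0,"tz":0,"roll":0},{"tx":-40,"ty":0,"tz":0,"roll":0},{"tx":-40,"ty":0,"tz":0,"roll":0},{"tx":-40,"ty":0,"tz":0,"roll":0},{"tx":-40,"ty":0,"tz":0,"roll":0},{"tx":-40,"ty":0,"tz":0,"roll":0},{"tx":-40,"ty":0,"tz":0,"roll":0},{"tx":-3,"ty":0,"tz":0,"roll":0}]'; python3 -m handwheel '[{"tx":0,"ty":0,"tz":35,"roll":0},{"tx":0,"ty":0,"tz":35,"roll":0},{"tx":0,"ty":0,"tz":35,"roll":0},{"tx":0,"ty":0,"tz":20,"roll":0},{"tx":0,"ty":0,"tz":0,"roll":0},{"tx":0,"ty":0,"tz":0,"roll":0}]'; python3 w.py w4; python3 wt.py w4
```

```text
t: 3.67
tool_pos: [0.4932, -0.3136, 0.2311]
tool_rot: [2.306, 2.131, -0.004]
contact_force: [-0.5, 1.2, -0.7]
opening: 0.0598
grip_force: 0.0
t: 4.17
tool_pos: [0.4941, -0.3065, 0.1051]
tool_rot: [-2.297, -2.139, 0.001]
contact_force: [-0.2, -0.2, 0.9]
opening: 0.0601
grip_force: 0.0
4.1667 [ 0.4941 -0.3065  0.1051] toolx deg 85.91 force [-0.2 -0.2  0.9] grip 0.0 0.06005974695201997
yaw L,R,mid [np.float64(86.41), np.float64(86.29), np.float64(86.35)] width 0.0902 back y -0.3178 centre x at y=-.305 0.4965  at -.2185 0.502
handle top 496 [ 0.4972 -0.2942  0.0609] ((497.2237243652344, -294.745849609375), (10.181650161743164, 10.304794311523438), 86.34458923339844)
```

```bash
python3 -m handwheel '[{"tx":2,"ty":2.4,"tz":28,"roll":-0.008},{"tx":0,"ty":0,"tz":28,"roll":0},{"tx":0,"ty":0,"tz":28,"roll":0},{"tx":0,"ty":0,"tz":0,"roll":0},{"tx":0,"ty":0,"tz":0,"roll":0}]'; python3 -m handwheel '[{"tx":0,"ty":0,"tz":0,"roll":0},{"tx":0,"ty":0,"tz":0,"roll":0},{"tx":0,"ty":0,"tz":0,"roll":0},{"tx":0,"ty":0,"tz":0,"roll":0},{"tx":0,"ty":0,"tz":0,"roll":0},{"tx":0,"ty":0,"tz":0,"roll":0},{"tx":0,"ty":0,"tz":0,"roll":0},{"tx":0,"ty":0,"tz":0,"roll":0},{"tx":0,"ty":0,"tz":0,"roll":0},{"tx":0,"ty":0,"tz":0,"roll":0}]' 0 50; python3 w.py w5
```

```text
t: 4.63
tool_pos: [0.4983, -0.3047, 0.0233]
tool_rot: [2.289, 2.152, 0.0]
contact_force: [0.9, -0.5, 1.0]
opening: 0.06
grip_force: 0.0
t: 5.47
tool_pos: [0.4987, -0.3053, 0.0245]
tool_rot: [2.285, 2.153, -0.001]
contact_force: [-3.5, 1.5, 7.9]
opening: 0.0114
grip_force: 50.0
5.4667 [ 0.4987 -0.3053  0.0245] toolx deg 86.57 force [-3.5  1.5  7.9] grip 49.954403042793274 0.01136613669788344
```

```bash
python3 -m handwheel '[{"tx":0,"ty":-4,"tz":-1,"roll":-0.005},{"tx":0,"ty":-4,"tz":0,"roll":-0.005},{"tx":0,"ty":-4,"tz":0,"roll":-0.005},{"tx":0,"ty":-4,"tz":0,"roll":-0.005},{"tx":0,"ty":0,"tz":0,"roll":0},{"tx":5,"ty":0,"tz":0,"roll":0},{"tx":10,"ty":0,"tz":0,"roll":0},{"tx":10,"ty":0,"tz":0,"roll":0},{"tx":10,"ty":0,"tz":0,"roll":0},{"tx":10,"ty":0,"tz":0,"roll":0},{"tx":10,"ty":0,"tz":0,"roll":0},{"tx":10,"ty":0,"tz":0,"roll":0}]';python3 -m handwheel '[{"tx":10,"ty":0,"tz":0,"roll":0},{"tx":10,"ty":0,"tz":0,"roll":0},{"tx":10,"ty":0,"tz":0,"roll":0},{"tx":10,"ty":0,"tz":0,"roll":0},{"tx":10,"ty":0,"tz":0,"roll":0},{"tx":5,"ty":0,"tz":0,"roll":0},{"tx":0,"ty":0,"tz":0,"roll":0},{"tx":0,"ty":0,"tz":0,"roll":0},{"tx":0,"ty":0,"tz":0,"roll":0}]'; python3 w.py w6
```

```text
t: 6.52
tool_pos: [0.485, -0.2402, 0.0245]
tool_rot: [2.263, 2.174, -0.004]
contact_force: [-0.1, -6.7, 5.5]
opening: 0.0112
grip_force: 49.8
t: 7.27
tool_pos: [0.4873, -0.1841, 0.0245]
tool_rot: [2.264, 2.176, -0.001]
contact_force: [-0.5, -0.3, 6.9]
opening: 0.0118
grip_force: 50.2
7.2667 [ 0.4873 -0.1841  0.0245] toolx deg 87.72 force [-0.5 -0.3  6.9] grip 50.232433676719666 0.011848165637095643
```

View pics/w6.png

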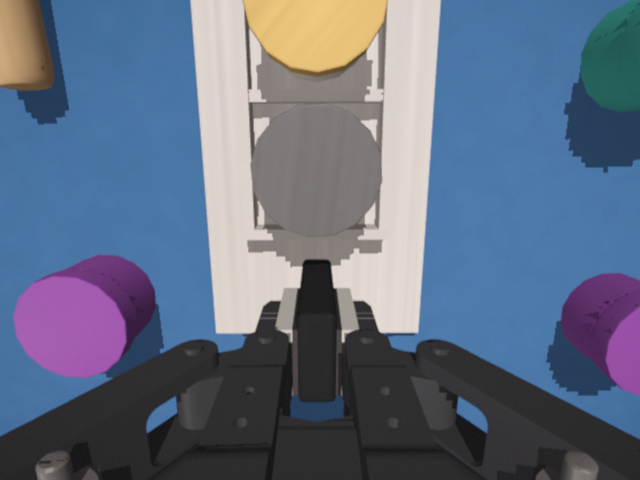

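The wrist view shows the handle gripped at (317,330), dark tin at (316,170) and brass tin at (316,20). Both purple tins are clear of the fingers. The mouth isn't visible from here, so I'll check the lateral fit in the scene, side and wrist images.

```bash
cat > rel.py <<'E'
from h import *
import sys
y0,y1=map(float,sys.argv[1:3])  # y-range of visible plate
def edges(X,m,ys,w=.0025):
    q=X[m]; L=[];r=[];Y=[]
    for y in ys:
        b=q[abs(q[:,1]-y)<w]
        if len(b)>3: L.append(b[:,0].min());r.append(b[:,0].max());Y.append(y)
    return np.array(Y),np.array(L),np.array(r)
for n in('scene','side','wrist'):
    im,d,K,E=cam(n); im=im.astype(int); X=pts(d,K,E); nb=im[...,2]<im[...,0]+25
    m=(X[...,2]>.003)&(X[...,2]<.010)&(abs(X[...,0]-.5)<.08)&(X[...,1]>y0)&(X[...,1]<y1)&nb
    k,l,st,_=cv2.connectedComponentsWithStats(m.astype(np.uint8)); 
    m=np.isin(l,1+np.where(st[1:,4]>15)[0])
    Y,L,r=edges(X,m,np.arange(y0+.004,y1-.004,.005)); ok=abs(r-L-.09)<.004
    if ok.sum()<4: print(n,'few',np.round(r-L,3)); continue
    c=np.polyfit(Y[ok],((L+r)/2)[ok],1); print(n,'tray yaw',np.degrees(np.arctan2(1,c[0])).round(2),'x at mid',np.polyval(c,(y0+y1)/2).round(4),'x at .105',np.polyval(c,.105).round(4),'n',ok.sum(),'front',np.percentile(X[m][:,1],99.5).round(4))
    if n=='wrist': continue
    m=(X[...,2]>.022)&(X[...,2]<.030)&(abs(X[...,0]-.505)<.085)&(X[...,1]>.10)&(X[...,1]<.18)&nb
    Y,L,r=edges(X,m,np.arange(.112,.165,.004)); ok=abs(r-L-.124)<.006; print('  rail outer widths',np.round(r-L,4)[::3])
    if ok.sum()>3:
        c=np.polyfit(Y[ok],((L+r)/2)[ok],1); print('  bay yaw',np.degrees(np.arctan2(1,c[0])).round(2),'x at .105',np.polyval(c,.105).round(4))
    m=(X[...,2]>.09)&(X[...,2]<.112)&(abs(X[...,0]-.5)<.11)&(X[...,1]>.17)&(X[...,1]<.245)&nb
    c,s,a=cv2.minAreaRect((X[m][:,:2]*1000).astype(np.float32)); print('  head',np.round(c,1),np.round(s,1),round(a,2),'-> x at .105',round(c[0]-(c[1]-105)*np.tan(np.radians(90-a)),1))
E
python3 rel.py -0.2 0.012
```

```text
scene tray yaw 96.66 x at mid 0.4811 x at .105 0.4579 n 4 front 0.0021
  rail outer widths [0.1202 0.1204 0.1233 0.123  0.1221]
  bay yaw 88.25 x at .105 0.5045
  head [508.  208.6] [ 33.6 148.2] 86.96 -> x at .105 502.5
side tray yaw 87.92 x at mid 0.4916 x at .105 0.4989 n 37 front 0.0097
  rail outer widths [0.0218]
  head [504.2 211.3] [ 33.8 145.9] 87.81 -> x at .105 500.2
wrist tray yaw 88.08 x at mid 0.4908 x at .105 0.4975 n 26 front -0.0717
```

Side and wrist views agree: the tray is within 1.5 mm and 0.3° of the bay line. A small roll, then forward through the flare at moderate speed.

```bash
python3 -m handwheel '[{"tx":4,"ty":0,"tz":0,"roll":0.004},{"tx":8,"ty":0,"tz":0,"roll":0},{"tx":8,"ty":0,"tz":0,"roll":0},{"tx":8,"ty":0,"tz":0,"roll":0},{"tx":8,"ty":0,"tz":0,"roll":0},{"tx":8,"ty":0,"tz":0,"roll":0},{"tx":8,"ty":0,"tz":0,"roll":0},{"tx":8,"ty":0,"tz":0,"roll":0},{"tx":8,"ty":0,"tz":0,"roll":0},{"tx":4,"ty":0,"tz":0,"roll":0},{"tx":0,"ty":0,"tz":0,"roll":0},{"tx":0,"ty":0,"tz":0,"roll":0}]'; python3 rel.py -0.12 0.07
```

```text
t: 8.47
tool_pos: [0.4907, -0.1125, 0.0245]
tool_rot: [2.268, 2.171, -0.002]
contact_force: [0.0, -1.4, 6.9]
opening: 0.0113
grip_force: 50.2
scene few [0.088 0.091 0.088 0.043 0.042 0.048 0.057 0.053 0.017 0.02  0.018 0.02
 0.018 0.018 0.032 0.037 0.04  0.038 0.02  0.019 0.017 0.022 0.019 0.027
 0.021 0.034 0.04  0.043 0.019 0.017 0.017 0.009 0.009 0.012 0.015 0.014
 0.014]
side tray yaw 87.76 x at mid 0.4952 x at .105 0.5003 n 37 front 0.0691
  rail outer widths [0.0188]
  head [504.1 211.4] [ 32.1 145.7] 87.66 -> x at .105 499.7
wrist tray yaw 87.77 x at mid 0.4944 x at .105 0.4995 n 24 front 0.0
```

```bash
python3 -m handwheel '[{"tx":6,"ty":0,"tz":0,"roll":0},{"tx":6,"ty":0,"tz":0,"roll":0},{"tx":6,"ty":0,"tz":0,"roll":0},{"tx":6,"ty":0,"tz":0,"roll":0},{"tx":6,"ty":0,"tz":0,"roll":0},{"tx":6,"ty":0,"tz":0,"roll":0}]'; python3 -m handwheel '[{"tx":6,"ty":0,"tz":0,"roll":0},{"tx":6,"ty":0,"tz":0,"roll":0},{"tx":6,"ty":0,"tz":0,"roll":0},{"tx":6,"ty":0,"tz":0,"roll":0},{"tx":6,"ty":0,"tz":0,"roll":0},{"tx":6,"ty":0,"tz":0,"roll":0},{"tx":0,"ty":0,"tz":0,"roll":0},{"tx":0,"ty":0,"tz":0,"roll":0}]'; python3 w.py w7;python3 rel.py -0.05 0.07
```

```text
t: 9.12
tool_pos: [0.4923, -0.0775, 0.0245]
tool_rot: [2.267, 2.17, -0.004]
contact_force: [-0.7, -7.8, 5.5]
opening: 0.0114
grip_force: 50.0
t: 9.78
tool_pos: [0.494, -0.0406, 0.0245]
tool_rot: [2.268, 2.171, -0.002]
contact_force: [-0.8, -2.5, 7.7]
opening: 0.0118
grip_force: 50.3
9.7833 [ 0.494  -0.0406  0.0245] toolx deg 87.49 force [-0.8 -2.5  7.7] grip 50.27681529521942 0.011791993517358943
scene tray yaw 88.96 x at mid 0.4997 x at .105 0.5015 n 4 front 0.0675
  rail outer widths [0.1227 0.1193 0.1207 0.1232 0.1194]
  bay yaw 86.09 x at .105 0.5031
  head [508.8 209.2] [ 34.9 148.7] 87.22 -> x at .105 503.8
side tray yaw 87.7 x at mid 0.4971 x at .105 0.501 n 23 front 0.069
  rail outer widths [0.0202]
  head [504.3 211.6] [ 32.7 146. ] 87.93 -> x at .105 500.4
wrist tray yaw 87.7 x at mid 0.4964 x at .105 0.5002 n 23 front 0.0693
```

The nose is about 45 mm inside, straight, with almost no side force. I'll continue to just before the plunger, then creep.

```bash
python3 -m handwheel '[{"tx":5,"ty":0,"tz":0,"roll":0},{"tx":6,"ty":0,"tz":0,"roll":0},{"tx":6,"ty":0,"tz":0,"roll":0},{"tx":6,"ty":0,"tz":0,"roll":0},{"tx":6,"ty":0,"tz":0,"roll":0},{"tx":6,"ty":0,"tz":0,"roll":0},{"tx":6,"ty":0,"tz":0,"roll":0},{"tx":6,"ty":0,"tz":0,"roll":0},{"tx":6,"ty":0,"tz":0,"roll":0},{"tx":5,"ty":0,"tz":0,"roll":0}]'; python3 -m handwheel '[{"tx":3,"ty":0,"tz":0,"roll":0},{"tx":3,"ty":0,"tz":0,"roll":0},{"tx":3,"ty":0,"tz":0,"roll":0},{"tx":3,"ty":0,"tz":0,"roll":0},{"tx":3,"ty":0,"tz":0,"roll":0}]'; python3 -m handwheel '[{"tx":2,"ty":0,"tz":0,"roll":0},{"tx":2,"ty":0,"tz":0,"roll":0},{"tx":2,"ty":0,"tz":0,"roll":0},{"tx":2,"ty":0,"tz":0,"roll":0}]'
```

```text
t: 10.82
tool_pos: [0.4966, 0.0165, 0.0245]
tool_rot: [2.267, 2.17, -0.004]
contact_force: [-1.1, -8.4, 8.2]
opening: 0.0112
grip_force: 50.2
t: 11.23
tool_pos: [0.4973, 0.0312, 0.0245]
tool_rot: [2.267, 2.17, -0.005]
contact_force: [-0.1, -8.9, 7.8]
opening: 0.0113
grip_force: 50.2
t: 11.57
tool_pos: [0.4977, 0.0382, 0.0245]
tool_rot: [2.265, 2.169, -0.007]
contact_force: [-1.0, -13.1, 7.1]
opening: 0.0115
grip_force: 50.2
```

```bash
python3 -m handwheel '[{"tx":2,"ty":0,"tz":0,"roll":0},{"tx":2,"ty":0,"tz":0,"roll":0},{"tx":2,"ty":0,"tz":0,"roll":0},{"tx":2,"ty":0,"tz":0,"roll":0},{"tx":1,"ty":0,"tz":0,"roll":0}]'; python3 -m handwheel '[{"tx":1,"ty":0,"tz":0,"roll":0},{"tx":1,"ty":0,"tz":0,"roll":0},{"tx":1,"ty":0,"tz":0,"roll":0}]'; python3 -m handwheel '[{"tx":1,"ty":0,"tz":0,"roll":0},{"tx":1,"ty":0,"tz":0,"roll":0}]'
```

```text
t: 11.98
tool_pos: [0.4981, 0.0467, 0.0245]
tool_rot: [2.265, 2.169, -0.008]
contact_force: [-0.5, -15.7, 7.9]
opening: 0.0114
grip_force: 50.3
t: 12.23
tool_pos: [0.4982, 0.0495, 0.0244]
tool_rot: [2.265, 2.168, -0.009]
contact_force: [-0.8, -15.5, 8.7]
opening: 0.0114
grip_force: 50.3
t: 12.4
tool_pos: [0.4983, 0.0513, 0.0245]
tool_rot: [2.265, 2.168, -0.009]
contact_force: [-0.7, -16.9, 8.9]
opening: 0.0117
grip_force: 50.3
```

```bash
for i in 1; do python3 -m handwheel '[{"tx":1,"ty":0,"tz":0,"roll":0},{"tx":1,"ty":0,"tz":0,"roll":0}]'; done; python3 -m handwheel '[{"tx":1,"ty":0,"tz":0,"roll":0},{"tx":1,"ty":0,"tz":0,"roll":0}]'
```

```text
t: 12.57
tool_pos: [0.4984, 0.0532, 0.0245]
tool_rot: [2.265, 2.168, -0.009]
contact_force: [-0.3, -18.2, 8.8]
opening: 0.0114
grip_force: 50.3
t: 12.73
tool_pos: [0.4984, 0.0539, 0.0245]
tool_rot: [2.261, 2.168, -0.013]
contact_force: [-1.2, -24.7, 8.5]
opening: 0.0116
grip_force: 50.3
```

Force is jumping while motion has stopped: the tray is on the stops. I'll press a bit more, firm the grip and let it settle.

```bash
python3 -m handwheel '[{"tx":1,"ty":0,"tz":0,"roll":0},{"tx":0,"ty":0,"tz":0,"roll":0},{"tx":0,"ty":0,"tz":0,"roll":0},{"tx":0,"ty":0,"tz":0,"roll":0},{"tx":0,"ty":0,"tz":0,"roll":0},{"tx":0,"ty":0,"tz":0,"roll":0}]' - 80; python3 w.py w8
python3 - <<'E'
from h import *
im,d,K,E=cam('scene'); cv2.imwrite('pics/fin.png',cv2.resize(im[90:310,260:520],None,fx=2.6,fy=2.6)[...,::-1])
E
```

```text
t: 13.23
tool_pos: [0.4983, 0.0539, 0.0245]
tool_rot: [2.261, 2.167, -0.015]
contact_force: [-3.1, -25.6, 8.9]
opening: 0.0112
grip_force: 78.1
13.2333 [0.4983 0.0539 0.0245] toolx deg 87.57 force [ -3.1 -25.6   8.9] grip 78.1429660320282 0.011191736854872576
```

View pics/fin.png

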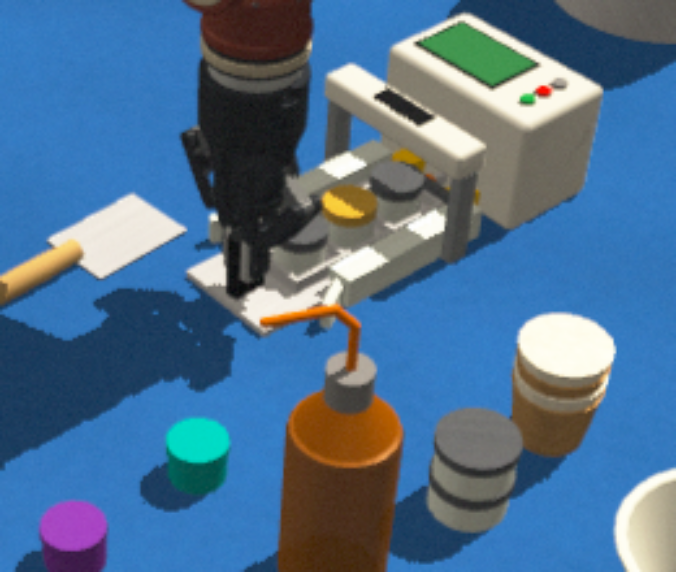

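The picture shows the tray in the bay up to the stops (yellow at (408,160)), with the tins at (303,235), (349,205) and (397,180) in their pockets and the bystanders untouched. One more small push will show whether it's a hard stop.

```bash
python3 -m handwheel '[{"tx":1,"ty":0,"tz":0,"roll":0},{"tx":1,"ty":0,"tz":0,"roll":0},{"tx":0,"ty":0,"tz":0,"roll":0},{"tx":0,"ty":0,"tz":0,"roll":0},{"tx":0,"ty":0,"tz":0,"roll":0},{"tx":0,"ty":0,"tz":0,"roll":0}]'
python3 - <<'E'
from h import *
im,d,K,E=cam('side'); X=pts(d,K,E); im=im.astype(int)
# side view tins tops and tray back edge
m=(X[...,2]>.003)&(X[...,2]<.010)&(abs(X[...,0]-.5)<.06)&(X[...,1]>0)&(X[...,1]<.08)&(im[...,2]<im[...,0]+25); print('side back y',np.percentile(X[m][:,1],1).round(4))
im,d,K,E=cam('scene'); X=pts(d,K,E)
m=(X[...,2]>.003)&(X[...,2]<.010)&(abs(X[...,0]-.5)<.06)&(X[...,1]>0)&(X[...,1]<.07)&(im[...,2].astype(int)<im[...,0].astype(int)+25); print('scene back y',np.percentile(X[m][:,1],1).round(4))
E
```

```text
t: 13.83
tool_pos: [0.4981, 0.0539, 0.0245]
tool_rot: [2.258, 2.167, -0.022]
contact_force: [-4.4, -33.5, 11.4]
opening: 0.011
grip_force: 78.8
side back y 0.034
scene back y 0.0337
```

It's a hard stop: no motion at 33 N, and the back edge at y = 0.034 puts the nose at 0.244, which matches the stops. Handing in.

```bash
python3 -c "
from station import ctrl
print(ctrl.finish_job())"
```

```text
the job is handed in; nothing more can be done
None
```

The tray is fully home on the yellow stops with the tins in their pockets, the arm still holding it there at about 33 N, and I've handed the job in; no verdict came back.

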